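# Strip a wire feeder's drive spindle and lay out its parts

## Robot

A 6-joint arm with a two-finger parallel gripper is mounted at the origin on the work surface. World frame = base frame: x ahead of the robot, y to its left, z up, the work surface at z = 0. Lengths are in m, angles in degrees, forces in N, time in s.
With the tool pointing down it reaches from about 0.3 to 0.75 m from the base axis. Payload 8.5 kg.
Tool frame: the origin (TCP) lies on the mounting face of the last link; the fingertips stand 173 mm ahead of it and the grasp point (between the pads) lies 155 mm ahead of it (env.tips_ahead is the distance from the TCP to the fingertips, in m); z points along the fingers, x is the direction in which the jaws open and shut, and the axes are right-handed (so a half turn about z gives the same grasp; the last joint's range is limited). The gripper opens to 85 mm and grips with 20 to 120 N. Pads are 22 mm wide; open, the fingers measure 114 mm over their backs; the gripper's body (76 mm by 85 mm) begins 54 mm behind the grasp point. The pads swing forward as they close: fully open they stand 13 mm farther back than shut.
Start: joints at [59.685, 21.807, 74.336, -0, 83.858, -12.336], TCP at [0.17, 0.523, 0.405] pointing down, gripper open.
Joint ranges: [-178.18, 178.18], [-50.72, 133.34], [12.68, 142.11], [-81.47, 261.47], [9.98, 163.14], [-165.26, 165.26]. Speed limits (degrees/s): [136.94, 136.94, 180, 180, 180, 180].

## Interface

Orientations are given as a 3x3 rotation matrix whose columns are the frame's x, y, z axes.
In Python, from rig import env gives the robot as it stands. The module is installed in compiled form; this text tells all that it offers.
- The arm moves only by the tool step_arm, never from a script. Its argument "increments" is a list of rows, each an object of numbers: "x", "y", "z": the shift along the tool's x, y, z in cm; "wx", "wy", "wz": the turn, a rotation vector about the tool's x, y, z in rad; "gripper": the finger opening in cm, from 0 to 8.54. A call has 1 to 20 rows; each row shifts and turns the commanded pose from where the row before left it, along the tool's axes as they then stand; what a row does not reach is not made up. A row lasts 1/10 s, in which the tool goes at most 50 mm and 8.59 degrees, less where a joint would pass 70% of its speed; a pose out of reach is approached as far as the arm can. A call with a gripper value outside its range is refused whole. The fingers move at their own pace and stop on an object; "newtons" is the grip in N (left out, the last holds). Time passes only in rows, so rows that do not move let the fingers close. It gives the time, the measured TCP pose, the force and the opening at its end, in the units of the state.
- env.observe(): the state, without advancing time (a new reading comes with each control period).
- env.get_image(name): name is "scene" or "top" or "wrist"; returns a dict with "color" (480x640x3 uint8, blue, green, red), "camera_matrix" (3x3 intrinsics, pixels), "rvec" (rotation vector, rad) and "tvec" (3), from world to camera coordinates, as OpenCV has them. Camera axes: x right, y down, z forward; pixel columns grow to the right and rows downward; lengths in m; the calibration is good to about 2 mm. A picture is of the moment at which its call begins. There is no depth.
- env.close_job(): hands the job in, once; it reports no verdict.
The state is a dict: "time_s": time; "q": joint angles; "qvel": joint speeds; "joint_efforts": joint torques, N m; "position": TCP position; "tool_rot": TCP orientation; "ft_force": force on the tool from outside, world axes, zero at the start; "wrist_torque": the same for the moment, N m; "grip_width": finger opening in m.
Only numpy, scipy, OpenCV 4.12 (cv2) and the standard library are available. Lean on these libraries where they do the work, as an engineer would, in place of code of your own. Each camera call takes 0.05 s, during which the arm holds its last target. There are 200 camera calls.

## Task

Strip the wire feeder's drive spindle from the top down, one part at a time, each set down flat in its place, not dropped, before you lift the next: the feed roll in the round steel parts dish, the bronze bush on the black granite plate for measuring, the worn bearing in the red scrap tray and the gear in the blue wash tray. Leave the grease tin standing where it is.

Things in the scene. Friction and masses are not known exactly. Their poses are not given: they have to be found in the camera images.
- stand: Spindle on a green square mounting plate, 90 x 90 x 8 mm (bolt heads up to 13 mm), fixed. A steel shoulder, 30 mm across, top 22 mm above the bench, carries the gear; above it stands a plain shaft, 16 mm thick, its end 70 mm above the bench. The parts (bores 20 mm) sit loose on it, top down: roll, bush, bearing, gear; they lift straight up. Origin: centre of the plate's underside; z up.
- roll_center (a point): Feed roll, at the top of the stack: a bright steel ring 30 mm across and 11 mm high with two thin grooves round it, about 34 g. It sits on the bush, its underside 64 mm above the bench. This point is its centre, half-way up; z is its axis.
- bush_center (a point): Bronze bush, second from the top: a yellow-brown ring 40 mm across and 12 mm high, about 100 g. It sits on the bearing, its underside 52 mm above the bench. This point is its centre, half-way up; z is its axis.
- bearing_center (a point): Ball bearing, third from the top: bright steel rings with a blue seal between them, 52 mm across and 15 mm high, about 144 g. It sits on the gear's hub, its underside 37 mm above the bench. This point is its centre, half-way up; z is its axis.
- gear_center (a point): Gear, at the bottom of the stack: dark steel, 66 mm across over the teeth; the toothed rim is 12 mm high and a hub 32 mm across stands 3 mm above it, 15 mm in all, about 280 g. It sits on the shoulder, its underside 22 mm above the bench. This point is its centre, half-way up the 15 mm; z is its axis, hub side up.
- dish: Place of the feed roll: a round bare-steel parts dish, 128 mm across the rim, 18 mm high; its flat floor, about 100 mm across, is 3 mm above the bench. Fixed. Origin: centre of its underside.
- plate: Place of the bush: a square black granite plate 90 x 90 mm, 25 mm high, with a bare flat top. Fixed. Origin: centre of its underside; x and y along its sides.
- scrap_tray: Place of the bearing: a square red tray 126 x 126 mm outside, 28 mm high, walls and floor 3 mm thick. Fixed. Origin: centre of its underside; x and y along its sides.
- wash_tray: Place of the gear: a square blue tray 130 x 130 mm outside, 28 mm high, walls and floor 3 mm thick. Fixed. Origin: centre of its underside; x and y along its sides.
- tin: Grease tin that stays where it is: green with a bright green lid, loose, 69 mm across and 41 mm high, standing among the places. Origin: centre of its underside.
Not all that is in view belongs to the job. Of the things like the scrap_tray, leave any that is yellow; of the rest the larger one is meant.

How it is judged (in metres and radians):
On the way, in this order (a step that is already met when the one before it is completed fails the run):
1. the feed roll lies flat in the steel dish, released (horizontal distance between roll_center and dish below 0.038 m and z of roll_center in the frame of dish between 0.0055 and 0.0125 m and angle between roll_center's own z axis and vertical below 0.1 rad and contact force between the fingers and roll below 0.05 N and linear speed of roll below 0.02 m/s), for 0.2 s.
2. the bush stands flat on the black plate, released (horizontal distance between bush_center and plate below 0.025 m and z of bush_center in the frame of plate between 0.028 and 0.035 m and angle between bush_center's own z axis and vertical below 0.1 rad and contact force between the fingers and bush below 0.05 N and linear speed of bush below 0.02 m/s), for 0.2 s.
3. the bearing lies flat in the red tray, released (horizontal distance between bearing_center and scrap_tray below 0.045 m and z of bearing_center in the frame of scrap_tray between 0.0075 and 0.0145 m and angle between bearing_center's own z axis and vertical below 0.1 rad and contact force between the fingers and bearing below 0.05 N and linear speed of bearing below 0.02 m/s), for 0.2 s.
4. the gear lies flat in the blue tray, released (horizontal distance between gear_center and wash_tray below 0.042 m and z of gear_center in the frame of wash_tray between 0.0075 and 0.0145 m and angle between gear_center's own z axis and vertical below 0.1 rad and contact force between the fingers and gear below 0.05 N and linear speed of gear below 0.02 m/s), for 0.2 s.
At the end, for the whole second after the job is handed in: Roll flat on the dish's floor, bush flat on the granite plate within 25 mm of its middle, bearing flat on the red tray's floor, gear flat on the blue tray's floor (heights within 4 mm, tilt under 0.1 rad), all released and at rest; grease tin within 30 mm of where it stood (all of step 1 and all of step 2 and all of step 3 and all of step 4 and distance of tin from where it was at the start of the episode below 0.03 m); the robot touches nothing.
It fails at once if the grease tin is pushed away or tipped over (distance of tin from where it was at the start of the episode above 0.03 m or angle between tin's own z axis and vertical above 0.3 rad).
It fails at once if a part is dropped into its place from more than 20 mm up ((contact force between the fingers and roll below 0.05 N and horizontal distance between roll_center and dish below 0.06 m and z of roll_center in the frame of dish above 0.0285 m) or (contact force between the fingers and bush below 0.05 N and horizontal distance between bush_center and plate below 0.06 m and z of bush_center in the frame of plate above 0.051 m) or (contact force between the fingers and bearing below 0.05 N and horizontal distance between bearing_center and scrap_tray below 0.06 m and z of bearing_center in the frame of scrap_tray above 0.0305 m) or (contact force between the fingers and gear below 0.05 N and horizontal distance between gear_center and wash_tray below 0.06 m and z of gear_center in the frame of wash_tray above 0.0305 m)).
It also fails if it takes over 112 s, if anything falls off the work surface, if the arm or the gripper's body presses on something with over 40 N, if the wrist force passes 120 N, or if a joint passes its speed limit or range.

## Working session

There is one attempt and no reset: what is moved stays moved. The work goes in short steps, Python scripts to look and compute and a tool call to move; the robot and the scene stay as the last step left them, time stands still between calls to the robot, and variables do not carry over. Pictures are saved under pics/ and viewed, about 12 in all and at most 16, crops included, and the job is handed in when it is done.

Besides the shell and the picture viewer there is one more tool, called after "Request:" in YAML: its name, and indented under it one key for each argument. step_arm: Moves the arm, as the interface text tells. Its arguments: {"type":"object","properties":{"increments":{"type":"array"},"newtons":{"type":"number"}},"required":["increments"]}

```bash
mkdir -p pics; ls
python3 - <<'E'
from rig import env
import cv2,numpy as np
s=env.observe(); print({k:np.round(v,3).tolist() for k,v in s.items()})
for n in("scene","top"):
    d=env.get_image(n); cv2.imwrite(f"pics/{n}0.png",d["color"]); np.savez(f"pics/{n}0.npz",**d)
    R=cv2.Rodrigues(np.array(d["rvec"]))[0]; print(n,d["camera_matrix"],"cam",-R.T@np.ravel(d["tvec"]),R[2])
E
```

```text
pics
{'time_s': 0.0, 'q': [59.684, 21.841, 74.387, -0.0, 83.858, -12.336], 'qvel': [-0.065, -0.054, -0.029, 0.017, -0.06, -0.07], 'joint_efforts': [0.0, -44.847, -23.128, -0.0, 0.005, -0.0], 'position': [0.17, 0.523, 0.404], 'tool_rot': [[0.309, 0.951, -0.001], [0.951, -0.309, -0.001], [-0.001, -0.0, -1.0]], 'ft_force': [0.079, 0.317, -0.338], 'wrist_torque': [0.041, -0.002, -0.044], 'grip_width': 0.085}
scene [[543.80721889   0.         320.5067527 ]
 [  0.         543.80721889 242.17927059]
 [  0.           0.           1.        ]] cam [1.1984034  0.34183905 0.88076501] [-0.55356181 -0.28395645 -0.78290361]
top [[620.37222093   0.         316.45105189]
 [  0.         620.37222093 235.71378286]
 [  0.           0.           1.        ]] cam [0.4443605  0.05394149 1.49112337] [ 0.12217025  0.00730083 -0.99248231]
```

View pics/top0.png

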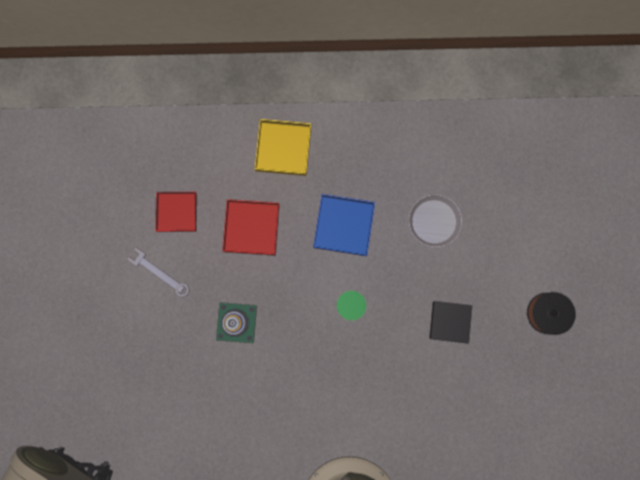

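View pics/scene0.png

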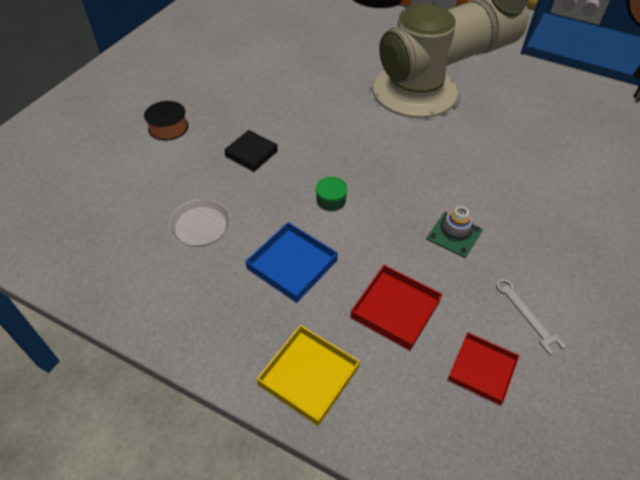

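The top view shows these things:
- Stand at (237,323), tin (351,305), dish (435,221), granite plate (451,322) and blue tray (344,225).
- Tray candidates: red (252,228), smaller red (176,212) and yellow (284,148). The larger red at (252,228) is the one meant.
- The wire spool (552,313) and the spanner are not part of the job.

Next I'll measure them.

```bash
cat > h.py <<'E'
import cv2,numpy as np
def ray(d,uv,z):
    """pixel -> world point on plane at height z"""
    R=cv2.Rodrigues(np.array(d["rvec"]))[0]; c=-R.T@np.ravel(d["tvec"])
    p=cv2.undistortPoints(np.array(uv,float).reshape(-1,1,2),d["camera_matrix"],None).reshape(-1,2)
    w=np.c_[p,np.ones(len(p))]@R
    return c+w*((z-c[2])/w[:,2])[:,None]
def blobs(m,amin=150):
    cs=cv2.findContours(m.astype(np.uint8),cv2.RETR_EXTERNAL,cv2.CHAIN_APPROX_NONE)[0]
    return [c for c in cs if cv2.contourArea(c)>amin]
def hsv(d): return cv2.split(cv2.cvtColor(d["color"],cv2.COLOR_BGR2HSV))
def rect(d,c,z):
    w=ray(d,c.reshape(-1,2),z)[:,:2]*1000
    return cv2.minAreaRect(w.astype(np.float32))
E
cat > m.py <<'E'
from h import *
for n in("top","scene"):
    d=dict(np.load(f"pics/{n}0.npz")); H,S,V=hsv(d)
    M={"red":((H<6)|(H>174))&(S>150)&(V>50),"blue":(H>105)&(H<125)&(S>150)&(V>70),"yel":(H>20)&(H<32)&(S>170),"green":(H>55)&(H<75)&(S>150)&(V>90),"plate":(H>65)&(H<95)&(S>80)&(V<100),"black":(V<60)&(S<60)}
    Z=dict(red=.028,blue=.028,yel=.028,green=.041,plate=.008,black=.025)
    for k,m in M.items():
        for c in blobs(m):
            (x,y),(w,h),a=rect(d,c,Z[k]); u=c.reshape(-1,2).mean(0)
            if w<400: print(n,k,u.round(),"xy %.0f %.0f  size %.0f %.0f ang %.0f"%(x,y,w,h,a))
    if n=="top":
        m=np.zeros(V.shape,bool); m[190:255,405:465]=1
        for c in blobs(m&(V>125)&(S<40)):
            w=ray(d,c.reshape(-1,2),.003)[:,:2]*1000; print("dish",cv2.minEnclosingCircle(w.astype(np.float32)),c.reshape(-1,2).mean(0))
a=cv2.imread("pics/top0.png")
cv2.imwrite("pics/crop.png",np.hstack([cv2.resize(a[185:265,150:300],(0,0),fx=2.6,fy=2.6,interpolation=2),cv2.resize(a[280:360,190:340],(0,0),fx=2.6,fy=2.6,interpolation=2)]))
E
python3 m.py
```

```text
top red [251. 227.] xy 648 221  size 122 122 ang 85
top red [176. 212.] xy 689 401  size 92 90 ang 89
top blue [344. 226.] xy 649 -1  size 124 123 ang 80
top yel [283. 148.] xy 841 143  size 121 119 ang 84
top plate [236. 322.] xy 423 259  size 83 82 ang 84
top black [ 66. 464.] xy 113 648  size 215 62 ang 84
top black [457. 324.] xy 414 -262  size 53 83 ang 82
top black [553. 313.] xy 433 -486  size 96 93 ang 89
dish ((657.8637084960938, -220.35989379882812), 53.61537551879883) [434.09836066 221.3852459 ]
scene red [484. 368.] xy 703 403  size 93 102 ang 89
scene red [396. 306.] xy 659 223  size 126 136 ang 85
scene blue [292. 262.] xy 660 3  size 137 137 ang 80
scene blue [586.  43.] xy -412 360  size 213 297 ang 0
scene yel [309. 374.] xy 852 145  size 128 131 ang 84
scene green [331. 189.] xy 464 -12  size 62 64 ang 28
scene plate [453. 236.] xy 429 260  size 86 86 ang 85
scene plate [331. 202.] xy 471 -8  size 43 58 ang 25
scene black [281. 445.] xy 977 161  size 225 5 ang 90
scene black [ 96. 343.] xy 978 -221  size 5 441 ang 0
scene black [456. 229.] xy 429 262  size 75 55 ang 85
scene black [251. 150.] xy 429 -239  size 101 101 ang 83
scene black [164. 113.] xy 416 -499  size 94 94 ang 2
```

View pics/crop.png

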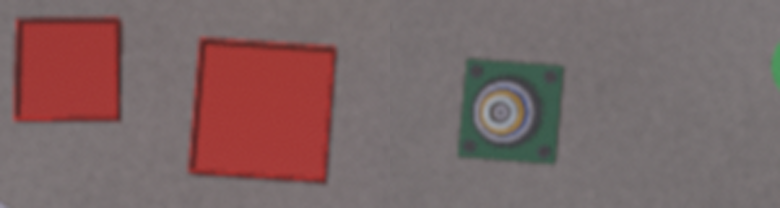

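The crop confirms it: the larger red tray, 122 mm across against 92 mm, is the one at (252,228). Next I go above the stand.

Request:
step_arm:
  increments:
    - {"x":-1.44,"y":2.69,"z":0.6}
    - {"x":-1.44,"y":2.69,"z":0.6}
    - {"x":-1.44,"y":2.69,"z":0.6}
    - {"x":-1.44,"y":2.69,"z":0.6}
    - {"x":-1.44,"y":2.69,"z":0.6}
    - {"x":-1.44,"y":2.69,"z":0.6}
    - {"x":-1.44,"y":2.69,"z":0.6}
    - {"x":-1.44,"y":2.69,"z":0.6}
    - {"x":-1.44,"y":2.69,"z":0.6}
    - {"x":-1.44,"y":2.69,"z":0.6}
    - {"x":-1.44,"y":2.69,"z":0.6}
    - {"x":-1.44,"y":2.69,"z":0.6}
    - {"wz":-0.1}
    - {"wz":-0.1}
    - {}
    - {}

```text
invalid input at $.increments[0]: expected keys x, y, z, wx, wy, wz, gripper
```

```bash
cat > look.py <<'E'
import sys
from rig import env
from h import *
s=env.observe(); print(s["time_s"],np.round(s["position"],4),"f",np.round(s["ft_force"],1),"w",round(s["grip_width"],4)); print(np.round(s["tool_rot"],3))
for n in sys.argv[2:]:
    d=env.get_image(n); f=f"pics/{n}{sys.argv[1]}"; cv2.imwrite(f+".png",d["color"]); np.savez(f+".npz",**d)
    R=cv2.Rodrigues(np.array(d["rvec"]))[0]; print(n,"cam",(-R.T@np.ravel(d["tvec"])).round(3),R[2].round(2),d["camera_matrix"][0,0])
E
python3 look.py 1 wrist
```

```text
0.1 [0.1697 0.5231 0.4042] f [-0.7 -0.2 -0.2] w 0.0855
[[ 0.309  0.951 -0.001]
 [ 0.951 -0.309 -0.001]
 [-0.001 -0.    -1.   ]]
wrist cam [0.097 0.547 0.374] [ 0.29 -0.09 -0.95] 427.5708601382456
```

View pics/wrist1.png

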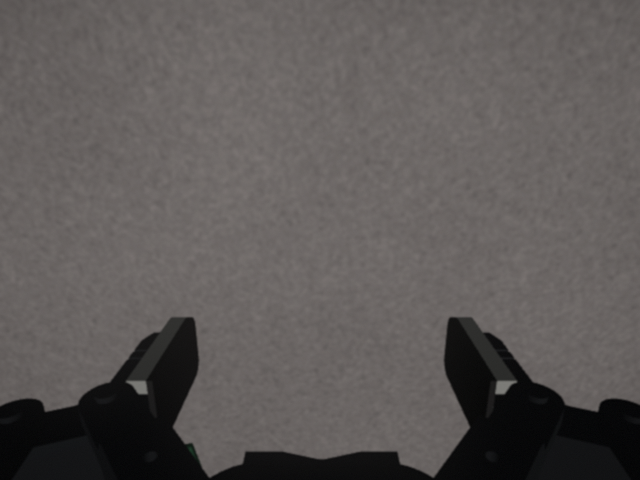

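The move was refused because every row needs all seven keys. The picture shows only the bench and the open fingers, at about (165,350) and (475,350).

Request:
step_arm:
  increments:
    - {"x":-1.44,"y":2.69,"z":0.6,"wx":0,"wy":0,"wz":0,"gripper":8.5}
    - {"x":-1.44,"y":2.69,"z":0.6,"wx":0,"wy":0,"wz":0,"gripper":8.5}
    - {"x":-1.44,"y":2.69,"z":0.6,"wx":0,"wy":0,"wz":0,"gripper":8.5}
    - {"x":-1.44,"y":2.69,"z":0.6,"wx":0,"wy":0,"wz":0,"gripper":8.5}
    - {"x":-1.44,"y":2.69,"z":0.6,"wx":0,"wy":0,"wz":0,"gripper":8.5}
    - {"x":-1.44,"y":2.69,"z":0.6,"wx":0,"wy":0,"wz":0,"gripper":8.5}
    - {"x":-1.44,"y":2.69,"z":0.6,"wx":0,"wy":0,"wz":0,"gripper":8.5}
    - {"x":-1.44,"y":2.69,"z":0.6,"wx":0,"wy":0,"wz":0,"gripper":8.5}
    - {"x":-1.44,"y":2.69,"z":0.6,"wx":0,"wy":0,"wz":0,"gripper":8.5}
    - {"x":-1.44,"y":2.69,"z":0.6,"wx":0,"wy":0,"wz":0,"gripper":8.5}
    - {"x":-1.44,"y":2.69,"z":0.6,"wx":0,"wy":0,"wz":0,"gripper":8.5}
    - {"x":-1.44,"y":2.69,"z":0.6,"wx":0,"wy":0,"wz":0,"gripper":8.5}
    - {"x":0,"y":0,"z":0,"wx":0,"wy":0,"wz":-0.1,"gripper":5}
    - {"x":0,"y":0,"z":0,"wx":0,"wy":0,"wz":-0.1,"gripper":5}
    - {"x":0,"y":0,"z":0,"wx":0,"wy":0,"wz":0,"gripper":5}
    - {"x":0,"y":0,"z":0,"wx":0,"wy":0,"wz":0,"gripper":5}
    - {"x":0,"y":0,"z":0,"wx":0,"wy":0,"wz":0,"gripper":5}
  newtons: 30

```text
time_s: 1.85
position: [0.4233, 0.2593, 0.3327]
tool_rot: [[0.115, 0.993, -0.0], [0.993, -0.115, 0.0], [0.0, -0.0, -1.0]]
ft_force: [-0.3, 0.2, -0.3]
grip_width: 0.0503
```

```bash
python3 look.py 2 wrist
```

```text
1.85 [0.4233 0.2593 0.3327] f [-0.3  0.2 -0.3] w 0.0503
[[ 0.115  0.993 -0.   ]
 [ 0.993 -0.115  0.   ]
 [ 0.    -0.    -1.   ]]
wrist cam [0.347 0.268 0.302] [ 0.3  -0.03 -0.95] 427.5708601382456
```

View pics/wrist2.png

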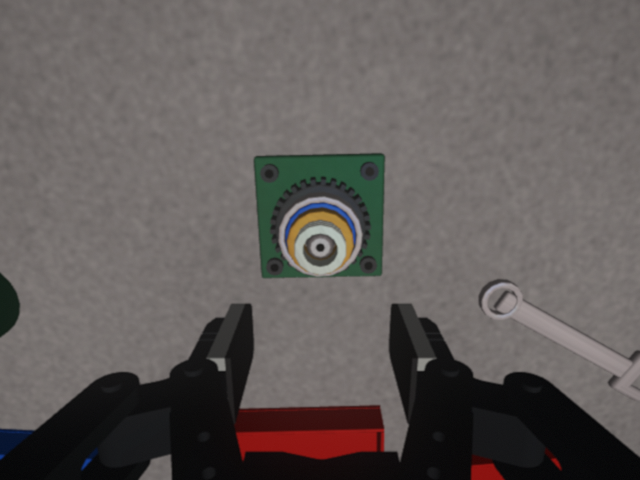

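The wrist view shows the stack from above: shaft end at (320,247), roll, bush, bearing, gear and the mounting plate (255–385, 153–278). The jaws frame it.

Run:
```python
from h import *
d=dict(np.load("pics/wrist2.npz")); H,S,V=hsv(d)
print("shaft",ray(d,[[320,247]],.07)*1000)
win=np.zeros(V.shape,bool); win[190:290,270:370]=1
for c in blobs(win&(V>150)&(S<40),100):
    w=ray(d,c.reshape(-1,2),.075)[:,:2]*1000; print("roll",cv2.boundingRect(c),cv2.minEnclosingCircle(w.astype(np.float32)),cv2.fitEllipse(w.astype(np.float32)))
for c in blobs(win&(H>10)&(H<25)&(S>100),100):
    w=ray(d,c.reshape(-1,2),.064)[:,:2]*1000; print("bush",cv2.boundingRect(c),cv2.minEnclosingCircle(w.astype(np.float32)))
for c in blobs((H>65)&(H<95)&(S>80)&(V>30),2000):
    print("plate",rect(d,c,.008),cv2.boundingRect(c))
```

```text
shaft [[425.17785535 258.86668771  70.        ]]
roll (280, 197, 81, 78) ((417.6386413574219, 259.8335266113281), 22.660362243652344) ((417.87274169921875, 259.82275390625), (41.706783294677734, 43.38491439819336), 83.03666687011719)
bush (287, 209, 67, 59) ((423.76007080078125, 259.1667175292969), 19.923063278198242)
plate ((424.4769287109375, 258.9686584472656), (88.03270721435547, 88.38727569580078), 84.57975769042969) (255, 154, 129, 123)
```

Roll, bush and plate centres agree on about (424.6, 259.0), so the TCP needs +1.2 mm in y. Next I grip the roll.

Request:
step_arm:
  increments:
    - {"x":0,"y":0.12,"z":2,"wx":0,"wy":0,"wz":0,"gripper":4.2}
    - {"x":0,"y":0,"z":2,"wx":0,"wy":0,"wz":0,"gripper":4.2}
    - {"x":0,"y":0,"z":2,"wx":0,"wy":0,"wz":0,"gripper":4.2}
    - {"x":0,"y":0,"z":1.5,"wx":0,"wy":0,"wz":0,"gripper":4.2}
    - {"x":0,"y":0,"z":1,"wx":0,"wy":0,"wz":0,"gripper":4.2}
    - {"x":0,"y":0,"z":0.5,"wx":0,"wy":0,"wz":0,"gripper":4.2}
    - {"x":0,"y":0,"z":0.35,"wx":0,"wy":0,"wz":0,"gripper":4.2}
    - {"x":0,"y":0,"z":0,"wx":0,"wy":0,"wz":0,"gripper":4.2}
    - {"x":0,"y":0,"z":0,"wx":0,"wy":0,"wz":0,"gripper":2.5}
    - {"x":0,"y":0,"z":0,"wx":0,"wy":0,"wz":0,"gripper":2.5}
    - {"x":0,"y":0,"z":0,"wx":0,"wy":0,"wz":0,"gripper":2.5}
    - {"x":0,"y":0,"z":0,"wx":0,"wy":0,"wz":0,"gripper":2.5}
    - {"x":0,"y":0,"z":0,"wx":0,"wy":0,"wz":0,"gripper":2.5}
  newtons: 30

```text
time_s: 3.2
position: [0.4248, 0.259, 0.2399]
tool_rot: [[0.114, 0.994, 0.001], [0.994, -0.114, 0.0], [0.001, 0.001, -1.0]]
ft_force: [-0.7, -0.4, 5.4]
grip_width: 0.0283
```

```bash
python3 look.py 3 wrist
```

```text
3.2 [0.4248 0.259  0.2399] f [-0.7 -0.4  5.4] w 0.0283
[[ 0.114  0.994  0.001]
 [ 0.994 -0.114  0.   ]
 [ 0.001  0.001 -1.   ]]
wrist cam [0.349 0.268 0.209] [ 0.3  -0.03 -0.95] 427.5708601382456
```

View pics/wrist3.png

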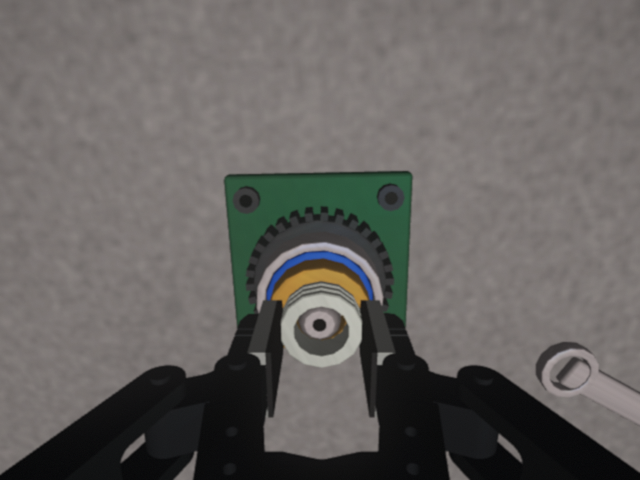

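The roll is between the pads, ring centre at (321,325). The 5 N upward force suggests the tips just touch the bush. I'll lift straight up.

Request:
step_arm:
  increments:
    - {"x":0,"y":0,"z":-0.3,"wx":0,"wy":0,"wz":0,"gripper":2.5}
    - {"x":0,"y":0,"z":-0.5,"wx":0,"wy":0,"wz":0,"gripper":2.5}
    - {"x":0,"y":0,"z":-1,"wx":0,"wy":0,"wz":0,"gripper":2.5}
    - {"x":0,"y":0,"z":-1.5,"wx":0,"wy":0,"wz":0,"gripper":2.5}
    - {"x":0,"y":0,"z":-2,"wx":0,"wy":0,"wz":0,"gripper":2.5}
    - {"x":0,"y":0,"z":-2,"wx":0,"wy":0,"wz":0,"gripper":2.5}
    - {"x":0,"y":0,"z":0,"wx":0,"wy":0,"wz":0,"gripper":2.5}
    - {"x":0,"y":0,"z":0,"wx":0,"wy":0,"wz":0,"gripper":2.5}

```text
time_s: 4.05
position: [0.4245, 0.2589, 0.3124]
tool_rot: [[0.114, 0.994, 0.001], [0.994, -0.114, 0.0], [0.0, 0.001, -1.0]]
ft_force: [-0.1, 0.4, -0.6]
grip_width: 0.0281
```

```bash
python3 look.py 4 wrist
```

```text
4.05 [0.4245 0.2589 0.3124] f [-0.1  0.4 -0.6] w 0.0281
[[ 0.114  0.994  0.001]
 [ 0.994 -0.114  0.   ]
 [ 0.     0.001 -1.   ]]
wrist cam [0.348 0.268 0.282] [ 0.3  -0.03 -0.95] 427.5708601382456
```

View pics/wrist4.png

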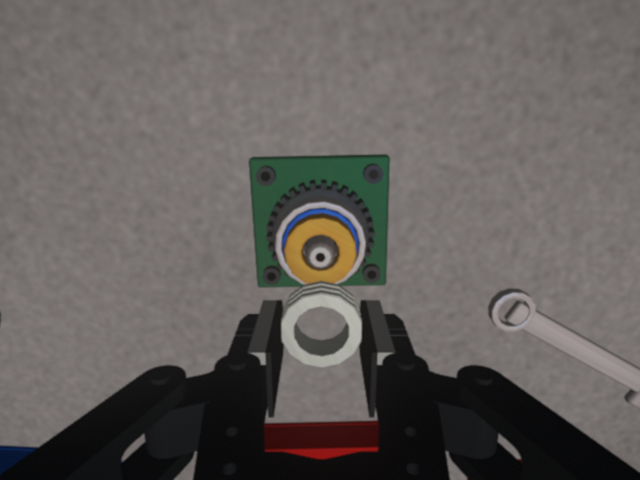

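The roll came free cleanly and the bush is exposed at (320,252). On to the dish.

Request:
step_arm:
  increments:
    - {"x":-2.5,"y":1.59,"z":0,"wx":0,"wy":0,"wz":0,"gripper":2.5}
    - {"x":-2.5,"y":1.59,"z":0,"wx":0,"wy":0,"wz":0,"gripper":2.5}
    - {"x":-2.5,"y":1.59,"z":0,"wx":0,"wy":0,"wz":0,"gripper":2.5}
    - {"x":-2.5,"y":1.59,"z":0,"wx":0,"wy":0,"wz":0,"gripper":2.5}
    - {"x":-2.5,"y":1.59,"z":0,"wx":0,"wy":0,"wz":0,"gripper":2.5}
    - {"x":-2.5,"y":1.59,"z":0,"wx":0,"wy":0,"wz":0,"gripper":2.5}
    - {"x":-2.5,"y":1.59,"z":0,"wx":0,"wy":0,"wz":0,"gripper":2.5}
    - {"x":-2.5,"y":1.59,"z":0,"wx":0,"wy":0,"wz":0,"gripper":2.5}
    - {"x":-2.5,"y":1.59,"z":0,"wx":0,"wy":0,"wz":0,"gripper":2.5}
    - {"x":-2.5,"y":1.59,"z":0,"wx":0,"wy":0,"wz":0,"gripper":2.5}
    - {"x":-2.5,"y":1.59,"z":0,"wx":0,"wy":0,"wz":0,"gripper":2.5}
    - {"x":-2.5,"y":1.59,"z":0,"wx":0,"wy":0,"wz":0,"gripper":2.5}
    - {"x":-2.5,"y":1.59,"z":0,"wx":0,"wy":0,"wz":0,"gripper":2.5}
    - {"x":-2.5,"y":1.59,"z":0,"wx":0,"wy":0,"wz":0,"gripper":2.5}
    - {"x":-2.5,"y":1.59,"z":0,"wx":0,"wy":0,"wz":0,"gripper":2.5}
    - {"x":-2.5,"y":1.59,"z":0,"wx":0,"wy":0,"wz":0,"gripper":2.5}
    - {"x":-2.5,"y":1.59,"z":0,"wx":0,"wy":0,"wz":0,"gripper":2.5}
    - {"x":-2.5,"y":1.59,"z":0,"wx":0,"wy":0,"wz":0,"gripper":2.5}
    - {"x":0,"y":0,"z":0,"wx":0,"wy":0,"wz":0,"gripper":2.5}
    - {"x":0,"y":0,"z":0,"wx":0,"wy":0,"wz":0,"gripper":2.5}

```text
time_s: 6.1
position: [0.6578, -0.2209, 0.3106]
tool_rot: [[0.114, 0.993, -0.002], [0.993, -0.114, 0.001], [0.001, -0.002, -1.0]]
ft_force: [-0.0, -0.3, 0.2]
grip_width: 0.0281
```

```bash
python3 look.py 5 wrist
```

```text
6.1 [ 0.6578 -0.2209  0.3106] f [-0.  -0.3  0.2] w 0.0281
[[ 0.114  0.993 -0.002]
 [ 0.993 -0.114  0.001]
 [ 0.001 -0.002 -1.   ]]
wrist cam [ 0.582 -0.212  0.28 ] [ 0.3  -0.03 -0.95] 427.5708601382456
```

View pics/wrist5.png

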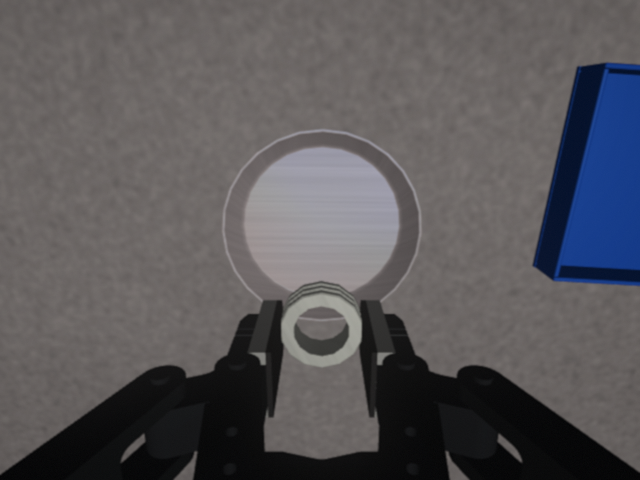

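The dish is centred beneath: its floor centre at (322,222) casts to (0.657, -0.22). I set the roll down.

Request:
step_arm:
  increments:
    - {"x":0,"y":0,"z":3,"wx":0,"wy":0,"wz":0,"gripper":2.5}
    - {"x":0,"y":0,"z":3,"wx":0,"wy":0,"wz":0,"gripper":2.5}
    - {"x":0,"y":0,"z":3,"wx":0,"wy":0,"wz":0,"gripper":2.5}
    - {"x":0,"y":0,"z":2,"wx":0,"wy":0,"wz":0,"gripper":2.5}
    - {"x":0,"y":0,"z":1,"wx":0,"wy":0,"wz":0,"gripper":2.5}
    - {"x":0,"y":0,"z":0.5,"wx":0,"wy":0,"wz":0,"gripper":2.5}
    - {"x":0,"y":0,"z":0.4,"wx":0,"wy":0,"wz":0,"gripper":2.5}
    - {"x":0,"y":0,"z":0.1,"wx":0,"wy":0,"wz":0,"gripper":2.5}
    - {"x":0,"y":0,"z":0,"wx":0,"wy":0,"wz":0,"gripper":2.5}
    - {"x":0,"y":0,"z":0,"wx":0,"wy":0,"wz":0,"gripper":2.5}

```text
time_s: 7.15
position: [0.658, -0.2206, 0.1829]
tool_rot: [[0.114, 0.994, 0.001], [0.994, -0.114, -0.001], [-0.0, 0.001, -1.0]]
ft_force: [-0.2, -0.2, -1.1]
grip_width: 0.0285
```

Request:
step_arm:
  increments:
    - {"x":0,"y":0,"z":0.2,"wx":0,"wy":0,"wz":0,"gripper":2.5}
    - {"x":0,"y":0,"z":0.1,"wx":0,"wy":0,"wz":0,"gripper":2.5}
    - {"x":0,"y":0,"z":0,"wx":0,"wy":0,"wz":0,"gripper":2.5}
    - {"x":0,"y":0,"z":0,"wx":0,"wy":0,"wz":0,"gripper":2.5}

```text
time_s: 7.55
position: [0.6579, -0.2206, 0.1792]
tool_rot: [[0.114, 0.994, -0.0], [0.994, -0.114, 0.0], [0.0, -0.0, -1.0]]
ft_force: [-0.1, -0.1, 0.0]
grip_width: 0.0283
```

Request:
step_arm:
  increments:
    - {"x":0,"y":0,"z":0.05,"wx":0,"wy":0,"wz":0,"gripper":2.5}
    - {"x":0,"y":0,"z":0,"wx":0,"wy":0,"wz":0,"gripper":2.5}
    - {"x":0,"y":0,"z":0,"wx":0,"wy":0,"wz":0,"gripper":4.4}
    - {"x":0,"y":0,"z":0,"wx":0,"wy":0,"wz":0,"gripper":4.4}
    - {"x":0,"y":0,"z":0,"wx":0,"wy":0,"wz":0,"gripper":4.4}
    - {"x":0,"y":0,"z":0,"wx":0,"wy":0,"wz":0,"gripper":4.4}
    - {"x":0,"y":0,"z":-0.5,"wx":0,"wy":0,"wz":0,"gripper":4.4}
    - {"x":0,"y":0,"z":-2,"wx":0,"wy":0,"wz":0,"gripper":4.4}
    - {"x":0,"y":0,"z":-3,"wx":0,"wy":0,"wz":0,"gripper":4.4}
    - {"x":0,"y":0,"z":-4,"wx":0,"wy":0,"wz":0,"gripper":4.4}
    - {"x":0,"y":0,"z":-2.5,"wx":0,"wy":0,"wz":0,"gripper":5}
    - {"x":0,"y":0,"z":0,"wx":0,"wy":0,"wz":0,"gripper":5}

```text
time_s: 8.75
position: [0.6581, -0.2206, 0.3037]
tool_rot: [[0.113, 0.994, 0.007], [0.994, -0.113, -0.004], [-0.003, 0.008, -1.0]]
ft_force: [-0.0, 0.1, 0.6]
grip_width: 0.0501
```

```bash
python3 look.py 6 wrist
python3 - <<'E'
from h import *
d=dict(np.load("pics/wrist6.npz")); H,S,V=hsv(d); 
cv2.imwrite("pics/c6.png",d["color"][100:420,150:500])
E
```

```text
8.75 [ 0.6581 -0.2206  0.3037] f [-0.   0.1  0.6] w 0.0501
[[ 0.113  0.994  0.007]
 [ 0.994 -0.113 -0.004]
 [-0.003  0.008 -1.   ]]
wrist cam [ 0.582 -0.212  0.272] [ 0.31 -0.04 -0.95] 427.5708601382456
```

View pics/c6.png

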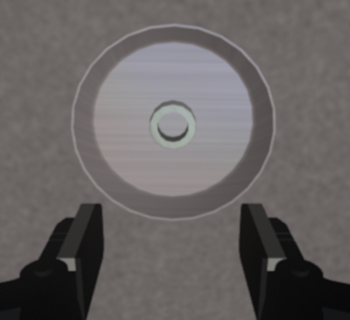

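The roll lies flat at the middle of the dish. I go back to the stand for the bush.

Request:
step_arm:
  increments:
    - {"x":2.5,"y":-1.59,"z":0,"wx":0,"wy":0,"wz":0,"gripper":5.2}
    - {"x":2.5,"y":-1.59,"z":0,"wx":0,"wy":0,"wz":0,"gripper":5.2}
    - {"x":2.5,"y":-1.59,"z":0,"wx":0,"wy":0,"wz":0,"gripper":5.2}
    - {"x":2.5,"y":-1.59,"z":0,"wx":0,"wy":0,"wz":0,"gripper":5.2}
    - {"x":2.5,"y":-1.59,"z":0,"wx":0,"wy":0,"wz":0,"gripper":5.2}
    - {"x":2.5,"y":-1.59,"z":0,"wx":0,"wy":0,"wz":0,"gripper":5.2}
    - {"x":2.5,"y":-1.59,"z":0,"wx":0,"wy":0,"wz":0,"gripper":5.2}
    - {"x":2.5,"y":-1.59,"z":0,"wx":0,"wy":0,"wz":0,"gripper":5.2}
    - {"x":2.5,"y":-1.59,"z":0,"wx":0,"wy":0,"wz":0,"gripper":5.2}
    - {"x":2.5,"y":-1.59,"z":0,"wx":0,"wy":0,"wz":0,"gripper":5.2}
    - {"x":2.5,"y":-1.59,"z":0,"wx":0,"wy":0,"wz":0,"gripper":5.2}
    - {"x":2.5,"y":-1.59,"z":0,"wx":0,"wy":0,"wz":0,"gripper":5.2}
    - {"x":2.5,"y":-1.59,"z":0,"wx":0,"wy":0,"wz":0,"gripper":5.2}
    - {"x":2.5,"y":-1.59,"z":0,"wx":0,"wy":0,"wz":0,"gripper":5.2}
    - {"x":2.5,"y":-1.59,"z":0,"wx":0,"wy":0,"wz":0,"gripper":5.2}
    - {"x":2.5,"y":-1.59,"z":0,"wx":0,"wy":0,"wz":0,"gripper":5.2}
    - {"x":2.5,"y":-1.59,"z":0,"wx":0,"wy":0,"wz":0,"gripper":5.2}
    - {"x":2.5,"y":-1.59,"z":0,"wx":0,"wy":0,"wz":0,"gripper":5.2}
    - {"x":0,"y":0,"z":0,"wx":0,"wy":0,"wz":0,"gripper":5.2}
    - {"x":0,"y":0,"z":0,"wx":0,"wy":0,"wz":0,"gripper":5.2}

```text
time_s: 10.8
position: [0.4244, 0.2591, 0.2979]
tool_rot: [[0.112, 0.994, -0.002], [0.994, -0.112, -0.001], [-0.001, -0.001, -1.0]]
ft_force: [0.9, -0.1, -0.1]
grip_width: 0.0519
```

```bash
python3 look.py 7 wrist
python3 - <<'E'
from h import *
d=dict(np.load("pics/wrist7.npz")); H,S,V=hsv(d)
win=np.zeros(V.shape,bool); win[190:310,250:390]=1
for c in blobs(win&(H>10)&(H<25)&(S>100),100):
    w=ray(d,c.reshape(-1,2),.064)[:,:2]*1000; print("bush",cv2.boundingRect(c),cv2.minEnclosingCircle(w.astype(np.float32)))
for c in blobs((H>65)&(H<95)&(S>80)&(V>30),2000): print("plate",rect(d,c,.008))
E
```

```text
10.8 [0.4244 0.2591 0.2979] f [ 0.9 -0.1 -0.1] w 0.0519
[[ 0.112  0.994 -0.002]
 [ 0.994 -0.112 -0.001]
 [-0.001 -0.001 -1.   ]]
wrist cam [0.348 0.268 0.267] [ 0.3  -0.03 -0.95] 427.5708601382456
bush (282, 223, 77, 76) ((423.9728698730469, 258.9746398925781), 20.40659523010254)
plate ((424.5042724609375, 258.8609619140625), (88.09305572509766, 88.42465209960938), 84.62669372558594)
```

The bush is centred under the jaws to within half a millimetre. I descend and grip.

Request:
step_arm:
  increments:
    - {"x":0,"y":0,"z":2,"wx":0,"wy":0,"wz":0,"gripper":5.2}
    - {"x":0,"y":0,"z":2,"wx":0,"wy":0,"wz":0,"gripper":5.2}
    - {"x":0,"y":0,"z":1.5,"wx":0,"wy":0,"wz":0,"gripper":5.2}
    - {"x":0,"y":0,"z":0.9,"wx":0,"wy":0,"wz":0,"gripper":5.2}
    - {"x":0,"y":0,"z":0.5,"wx":0,"wy":0,"wz":0,"gripper":5.2}
    - {"x":0,"y":0,"z":0,"wx":0,"wy":0,"wz":0,"gripper":5.2}
    - {"x":0,"y":0,"z":0,"wx":0,"wy":0,"wz":0,"gripper":5.2}
    - {"x":0,"y":0,"z":0,"wx":0,"wy":0,"wz":0,"gripper":3.4}
    - {"x":0,"y":0,"z":0,"wx":0,"wy":0,"wz":0,"gripper":3.4}
    - {"x":0,"y":0,"z":0,"wx":0,"wy":0,"wz":0,"gripper":3.4}
    - {"x":0,"y":0,"z":0,"wx":0,"wy":0,"wz":0,"gripper":3.4}
    - {"x":0,"y":0,"z":0,"wx":0,"wy":0,"wz":0,"gripper":3.4}
  newtons: 40

```text
time_s: 12.05
position: [0.4248, 0.259, 0.2307]
tool_rot: [[0.113, 0.994, 0.002], [0.994, -0.113, 0.0], [0.0, 0.002, -1.0]]
ft_force: [-0.1, -0.7, 6.1]
grip_width: 0.0374
```

Request:
step_arm:
  increments:
    - {"x":0,"y":0,"z":-0.3,"wx":0,"wy":0,"wz":0,"gripper":3.4}
    - {"x":0,"y":0,"z":-0.5,"wx":0,"wy":0,"wz":0,"gripper":3.4}
    - {"x":0,"y":0,"z":-1,"wx":0,"wy":0,"wz":0,"gripper":3.4}
    - {"x":0,"y":0,"z":-1.5,"wx":0,"wy":0,"wz":0,"gripper":3.4}
    - {"x":0,"y":0,"z":-2,"wx":0,"wy":0,"wz":0,"gripper":3.4}
    - {"x":0,"y":0,"z":-2.5,"wx":0,"wy":0,"wz":0,"gripper":3.4}
    - {"x":0,"y":0,"z":0,"wx":0,"wy":0,"wz":0,"gripper":3.4}
    - {"x":0,"y":0,"z":0,"wx":0,"wy":0,"wz":0,"gripper":3.4}

```text
time_s: 12.85
position: [0.4244, 0.259, 0.308]
tool_rot: [[0.113, 0.994, 0.001], [0.994, -0.113, 0.0], [0.0, 0.001, -1.0]]
ft_force: [-0.9, -0.2, -2.1]
grip_width: 0.0375
```

```bash
python3 look.py 8 wrist
```

```text
12.85 [0.4244 0.259  0.308 ] f [-0.9 -0.2 -2.1] w 0.0375
[[ 0.113  0.994  0.001]
 [ 0.994 -0.113  0.   ]
 [ 0.     0.001 -1.   ]]
wrist cam [0.348 0.268 0.277] [ 0.3  -0.03 -0.95] 427.5708601382456
```

View pics/wrist8.png

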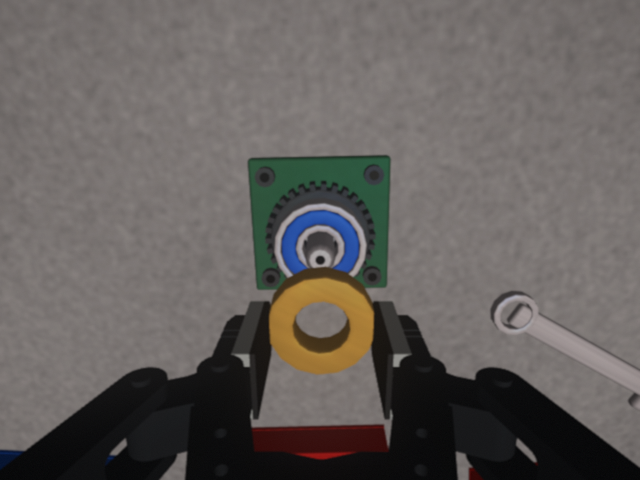

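The bush is gripped flat and the bearing stays on the shaft. I move over the granite plate, passing above the tin.

Request:
step_arm:
  increments:
    - {"x":-2.78,"y":0.316,"z":0,"wx":0,"wy":0,"wz":0,"gripper":3.4}
    - {"x":-2.78,"y":0.316,"z":0,"wx":0,"wy":0,"wz":0,"gripper":3.4}
    - {"x":-2.78,"y":0.316,"z":0,"wx":0,"wy":0,"wz":0,"gripper":3.4}
    - {"x":-2.78,"y":0.316,"z":0,"wx":0,"wy":0,"wz":0,"gripper":3.4}
    - {"x":-2.78,"y":0.316,"z":0,"wx":0,"wy":0,"wz":0,"gripper":3.4}
    - {"x":-2.78,"y":0.316,"z":0,"wx":0,"wy":0,"wz":0,"gripper":3.4}
    - {"x":-2.78,"y":0.316,"z":0,"wx":0,"wy":0,"wz":0,"gripper":3.4}
    - {"x":-2.78,"y":0.316,"z":0,"wx":0,"wy":0,"wz":0,"gripper":3.4}
    - {"x":-2.78,"y":0.316,"z":0,"wx":0,"wy":0,"wz":0,"gripper":3.4}
    - {"x":-2.78,"y":0.316,"z":0,"wx":0,"wy":0,"wz":0,"gripper":3.4}
    - {"x":-2.78,"y":0.316,"z":0,"wx":0,"wy":0,"wz":0,"gripper":3.4}
    - {"x":-2.78,"y":0.316,"z":0,"wx":0,"wy":0,"wz":0,"gripper":3.4}
    - {"x":-2.78,"y":0.316,"z":0,"wx":0,"wy":0,"wz":0,"gripper":3.4}
    - {"x":-2.78,"y":0.316,"z":0,"wx":0,"wy":0,"wz":0,"gripper":3.4}
    - {"x":-2.78,"y":0.316,"z":0,"wx":0,"wy":0,"wz":0,"gripper":3.4}
    - {"x":-2.78,"y":0.316,"z":0,"wx":0,"wy":0,"wz":0,"gripper":3.4}
    - {"x":-2.78,"y":0.316,"z":0,"wx":0,"wy":0,"wz":0,"gripper":3.4}
    - {"x":-2.78,"y":0.316,"z":0,"wx":0,"wy":0,"wz":0,"gripper":3.4}
    - {"x":0,"y":0,"z":0,"wx":0,"wy":0,"wz":0,"gripper":3.4}
    - {"x":0,"y":0,"z":0,"wx":0,"wy":0,"wz":0,"gripper":3.4}

```text
time_s: 14.9
position: [0.4241, -0.2446, 0.3067]
tool_rot: [[0.115, 0.993, -0.002], [0.993, -0.115, 0.002], [0.002, -0.002, -1.0]]
ft_force: [0.1, 0.3, -0.9]
grip_width: 0.0375
```

```bash
python3 look.py 9 wrist
python3 - <<'E'
from h import *
d=dict(np.load("pics/wrist9.npz")); H,S,V=hsv(d)
m=(V<75)&(np.arange(480)[:,None]<300)
for c in blobs(m,500): print(cv2.boundingRect(c),rect(d,c,.025))
E
```

```text
14.9 [ 0.4241 -0.2446  0.3067] f [ 0.1  0.3 -0.9] w 0.0375
[[ 0.115  0.993 -0.002]
 [ 0.993 -0.115  0.002]
 [ 0.002 -0.002 -1.   ]]
wrist cam [ 0.348 -0.236  0.276] [ 0.3  -0.03 -0.95] 427.5708601382456
(0, 214, 57, 86) ((417.0279235839844, -422.5345458984375), (60.686309814453125, 16.38101577758789), 13.354111671447754)
(617, 206, 23, 75) ((453.3626708984375, -55.460906982421875), (49.410186767578125, 13.410820007324219), 6.094903945922852)
(239, 146, 154, 154) ((418.9734802246094, -247.17156982421875), (88.96871185302734, 96.89961242675781), 82.29493713378906)
```

View pics/wrist9.png

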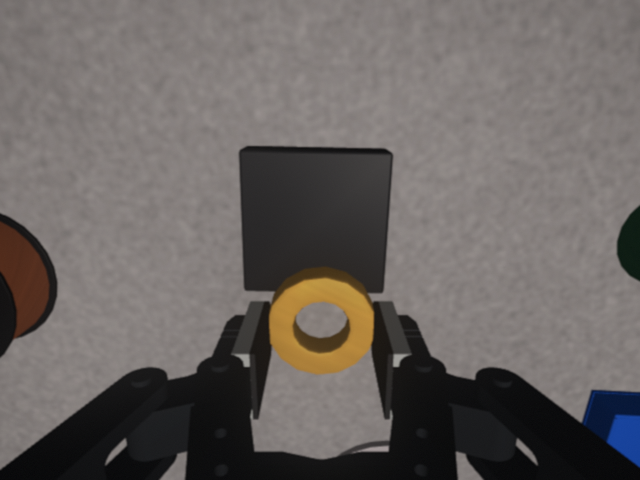

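The plate's top-face corners are (240,153), (391,155), (384,291) and (245,290). I'll cast those at z = 25 mm.

Run:
```python
from h import *
d=dict(np.load("pics/wrist9.npz"))
p=ray(d,[[240,153],[391,155],[384,291],[245,290]],.025)*1000
print(p.round(1),p.mean(0)); print(np.linalg.norm(p-np.roll(p,1,0),axis=1))
```

```text
[[ 369.5 -284.7   25. ]
 [ 380.7 -197.9   25. ]
 [ 466.1 -207.9   25. ]
 [ 455.2 -296.3   25. ]] [ 417.87308099 -246.69311159   25.        ]
[86.45643814 87.51914192 86.05586868 89.01482885]
```

Request:
step_arm:
  increments:
    - {"x":-0.27,"y":-0.57,"z":2,"wx":0,"wy":0,"wz":0,"gripper":3.4}
    - {"x":0,"y":0,"z":3,"wx":0,"wy":0,"wz":0,"gripper":3.4}
    - {"x":0,"y":0,"z":2,"wx":0,"wy":0,"wz":0,"gripper":3.4}
    - {"x":0,"y":0,"z":1.5,"wx":0,"wy":0,"wz":0,"gripper":3.4}
    - {"x":0,"y":0,"z":1,"wx":0,"wy":0,"wz":0,"gripper":3.4}
    - {"x":0,"y":0,"z":0.5,"wx":0,"wy":0,"wz":0,"gripper":3.4}
    - {"x":0,"y":0,"z":0,"wx":0,"wy":0,"wz":0,"gripper":3.4}
    - {"x":0,"y":0,"z":0,"wx":0,"wy":0,"wz":0,"gripper":3.4}
    - {"x":0,"y":0,"z":0,"wx":0,"wy":0,"wz":0,"gripper":3.4}

```text
time_s: 15.85
position: [0.4185, -0.2467, 0.2083]
tool_rot: [[0.113, 0.994, 0.001], [0.994, -0.113, -0.001], [-0.001, 0.001, -1.0]]
ft_force: [0.2, -0.0, -1.7]
grip_width: 0.0373
```

Request:
step_arm:
  increments:
    - {"x":0,"y":0,"z":0.2,"wx":0,"wy":0,"wz":0,"gripper":3.4}
    - {"x":0,"y":0,"z":0.1,"wx":0,"wy":0,"wz":0,"gripper":3.4}
    - {"x":0,"y":0,"z":0.1,"wx":0,"wy":0,"wz":0,"gripper":3.4}
    - {"x":0,"y":0,"z":0,"wx":0,"wy":0,"wz":0,"gripper":3.4}
    - {"x":0,"y":0,"z":0,"wx":0,"wy":0,"wz":0,"gripper":3.4}

```text
time_s: 16.35
position: [0.4184, -0.2467, 0.2038]
tool_rot: [[0.114, 0.994, 0.0], [0.994, -0.114, -0.0], [-0.0, 0.0, -1.0]]
ft_force: [-0.4, 0.3, 1.2]
grip_width: 0.0376
```

The bush touches down: the force turned from −1.7 to +1.2 N at the expected height. I release and rise.

Request:
step_arm:
  increments:
    - {"x":0,"y":0,"z":0,"wx":0,"wy":0,"wz":0,"gripper":5.2}
    - {"x":0,"y":0,"z":0,"wx":0,"wy":0,"wz":0,"gripper":5.2}
    - {"x":0,"y":0,"z":0,"wx":0,"wy":0,"wz":0,"gripper":5.2}
    - {"x":0,"y":0,"z":0,"wx":0,"wy":0,"wz":0,"gripper":5.2}
    - {"x":0,"y":0,"z":-0.5,"wx":0,"wy":0,"wz":0,"gripper":5.2}
    - {"x":0,"y":0,"z":-1.5,"wx":0,"wy":0,"wz":0,"gripper":5.2}
    - {"x":0,"y":0,"z":-3,"wx":0,"wy":0,"wz":0,"gripper":6.4}
    - {"x":0,"y":0,"z":-4,"wx":0,"wy":0,"wz":0,"gripper":6.4}
    - {"x":0,"y":0,"z":-1,"wx":0,"wy":0,"wz":0,"gripper":6.4}
    - {"x":0,"y":0,"z":0,"wx":0,"wy":0,"wz":0,"gripper":6.4}
    - {"x":0,"y":0,"z":0,"wx":0,"wy":0,"wz":0,"gripper":6.4}

```text
time_s: 17.45
position: [0.4181, -0.2465, 0.3029]
tool_rot: [[0.114, 0.994, -0.001], [0.994, -0.114, 0.001], [0.001, -0.001, -1.0]]
ft_force: [0.6, 0.3, -0.5]
grip_width: 0.0639
```

```bash
python3 look.py 10 wrist
python3 - <<'E'
from h import *
d=dict(np.load("pics/wrist10.npz")); H,S,V=hsv(d)
for c in blobs((H>10)&(H<25)&(S>100)&(V>80)&(abs(np.arange(640)-320)<100),300):
    p=c.reshape(-1,2); p=p[p[:,1]<300]; w=ray(d,p,.037)[:,:2]*1000; print(cv2.boundingRect(c),cv2.minEnclosingCircle(w.astype(np.float32)))
E
```

```text
17.45 [ 0.4181 -0.2465  0.3029] f [ 0.6  0.3 -0.5] w 0.0639
[[ 0.114  0.994 -0.001]
 [ 0.994 -0.114  0.001]
 [ 0.001 -0.001 -1.   ]]
wrist cam [ 0.342 -0.237  0.272] [ 0.3  -0.03 -0.95] 427.5708601382456
(287, 210, 68, 65) ((418.14605712890625, -246.1483917236328), 19.938783645629883)
```

The bush stands at (418,-246); the circle fit gives radius 19.9 mm at z = 37 mm, so it is on the plate. Back to the stand for the bearing.

Request:
step_arm:
  increments:
    - {"x":2.796,"y":-0.284,"z":0,"wx":0,"wy":0,"wz":0,"gripper":6.4}
    - {"x":2.796,"y":-0.284,"z":0,"wx":0,"wy":0,"wz":0,"gripper":6.4}
    - {"x":2.796,"y":-0.284,"z":0,"wx":0,"wy":0,"wz":0,"gripper":6.4}
    - {"x":2.796,"y":-0.284,"z":0,"wx":0,"wy":0,"wz":0,"gripper":6.4}
    - {"x":2.796,"y":-0.284,"z":0,"wx":0,"wy":0,"wz":0,"gripper":6.4}
    - {"x":2.796,"y":-0.284,"z":0,"wx":0,"wy":0,"wz":0,"gripper":6.4}
    - {"x":2.796,"y":-0.284,"z":0,"wx":0,"wy":0,"wz":0,"gripper":6.4}
    - {"x":2.796,"y":-0.284,"z":0,"wx":0,"wy":0,"wz":0,"gripper":6.4}
    - {"x":2.796,"y":-0.284,"z":0,"wx":0,"wy":0,"wz":0,"gripper":6.4}
    - {"x":2.796,"y":-0.284,"z":0,"wx":0,"wy":0,"wz":0,"gripper":6.4}
    - {"x":2.796,"y":-0.284,"z":0,"wx":0,"wy":0,"wz":0,"gripper":6.4}
    - {"x":2.796,"y":-0.284,"z":0,"wx":0,"wy":0,"wz":0,"gripper":6.4}
    - {"x":2.796,"y":-0.284,"z":0,"wx":0,"wy":0,"wz":0,"gripper":6.4}
    - {"x":2.796,"y":-0.284,"z":0,"wx":0,"wy":0,"wz":0,"gripper":6.4}
    - {"x":2.796,"y":-0.284,"z":0,"wx":0,"wy":0,"wz":0,"gripper":6.4}
    - {"x":2.796,"y":-0.284,"z":0,"wx":0,"wy":0,"wz":0,"gripper":6.4}
    - {"x":2.796,"y":-0.284,"z":0,"wx":0,"wy":0,"wz":0,"gripper":6.4}
    - {"x":2.796,"y":-0.284,"z":0,"wx":0,"wy":0,"wz":0,"gripper":6.4}
    - {"x":0,"y":0,"z":0,"wx":0,"wy":0,"wz":0,"gripper":6.4}
    - {"x":0,"y":0,"z":0,"wx":0,"wy":0,"wz":0,"gripper":6.4}

```text
time_s: 19.5
position: [0.4245, 0.2593, 0.3024]
tool_rot: [[0.112, 0.994, -0.003], [0.994, -0.112, -0.001], [-0.001, -0.002, -1.0]]
ft_force: [-0.2, -0.9, -0.5]
grip_width: 0.0642
```

```bash
python3 look.py 11 wrist
python3 - <<'E'
from h import *
d=dict(np.load("pics/wrist11.npz")); H,S,V=hsv(d)
win=np.zeros(V.shape,bool); win[190:310,250:390]=1
for c in blobs(win&(H>105)&(H<125)&(S>120),100):
    w=ray(d,c.reshape(-1,2),.052)[:,:2]*1000; print("seal",cv2.boundingRect(c),cv2.minEnclosingCircle(w.astype(np.float32)))
for c in blobs((H>65)&(H<95)&(S>80)&(V>30),2000): print("plate",rect(d,c,.008))
E
```

```text
19.5 [0.4245 0.2593 0.3024] f [-0.2 -0.9 -0.5] w 0.0642
[[ 0.112  0.994 -0.003]
 [ 0.994 -0.112 -0.001]
 [-0.001 -0.002 -1.   ]]
wrist cam [0.348 0.268 0.272] [ 0.3  -0.03 -0.95] 427.5708601382456
seal (281, 215, 79, 74) ((424.7877197265625, 258.76812744140625), 21.627586364746094)
plate ((424.47882080078125, 258.8390197753906), (88.08377838134766, 88.47847747802734), 84.59894561767578)
```

The bearing is centred within about 0.5 mm. I descend and grip.

Request:
step_arm:
  increments:
    - {"x":0,"y":0,"z":3,"wx":0,"wy":0,"wz":0,"gripper":6.4}
    - {"x":0,"y":0,"z":2,"wx":0,"wy":0,"wz":0,"gripper":6.4}
    - {"x":0,"y":0,"z":2,"wx":0,"wy":0,"wz":0,"gripper":6.4}
    - {"x":0,"y":0,"z":1,"wx":0,"wy":0,"wz":0,"gripper":6.4}
    - {"x":0,"y":0,"z":0.8,"wx":0,"wy":0,"wz":0,"gripper":6.4}
    - {"x":0,"y":0,"z":0.4,"wx":0,"wy":0,"wz":0,"gripper":6.4}
    - {"x":0,"y":0,"z":0,"wx":0,"wy":0,"wz":0,"gripper":6.4}
    - {"x":0,"y":0,"z":0,"wx":0,"wy":0,"wz":0,"gripper":6.4}
    - {"x":0,"y":0,"z":0,"wx":0,"wy":0,"wz":0,"gripper":4.5}
    - {"x":0,"y":0,"z":0,"wx":0,"wy":0,"wz":0,"gripper":4.5}
    - {"x":0,"y":0,"z":0,"wx":0,"wy":0,"wz":0,"gripper":4.5}
    - {"x":0,"y":0,"z":0,"wx":0,"wy":0,"wz":0,"gripper":4.5}
    - {"x":0,"y":0,"z":0,"wx":0,"wy":0,"wz":0,"gripper":4.5}
  newtons: 45

```text
time_s: 20.85
position: [0.4248, 0.2592, 0.2128]
tool_rot: [[0.113, 0.994, 0.002], [0.994, -0.113, 0.0], [0.001, 0.002, -1.0]]
ft_force: [-1.4, -1.3, 8.6]
grip_width: 0.0498
```

Request:
step_arm:
  increments:
    - {"x":0,"y":0,"z":-0.3,"wx":0,"wy":0,"wz":0,"gripper":4.5}
    - {"x":0,"y":0,"z":-0.5,"wx":0,"wy":0,"wz":0,"gripper":4.5}
    - {"x":0,"y":0,"z":-1,"wx":0,"wy":0,"wz":0,"gripper":4.5}
    - {"x":0,"y":0,"z":-1.5,"wx":0,"wy":0,"wz":0,"gripper":4.5}
    - {"x":0,"y":0,"z":-2,"wx":0,"wy":0,"wz":0,"gripper":4.5}
    - {"x":0,"y":0,"z":-2.5,"wx":0,"wy":0,"wz":0,"gripper":4.5}
    - {"x":0,"y":0,"z":-1.5,"wx":0,"wy":0,"wz":0,"gripper":4.5}
    - {"x":0,"y":0,"z":0,"wx":0,"wy":0,"wz":0,"gripper":4.5}
    - {"x":0,"y":0,"z":0,"wx":0,"wy":0,"wz":0,"gripper":4.5}

```text
time_s: 21.75
position: [0.4245, 0.2591, 0.3047]
tool_rot: [[0.114, 0.994, 0.0], [0.994, -0.114, -0.0], [-0.0, 0.0, -1.0]]
ft_force: [0.1, 0.7, -1.1]
grip_width: 0.0501
```

```bash
python3 look.py 12 wrist
```

```text
21.75 [0.4245 0.2591 0.3047] f [ 0.1  0.7 -1.1] w 0.0501
[[ 0.114  0.994  0.   ]
 [ 0.994 -0.114 -0.   ]
 [-0.     0.    -1.   ]]
wrist cam [0.348 0.268 0.274] [ 0.3  -0.03 -0.95] 427.5708601382456
```

View pics/wrist12.png

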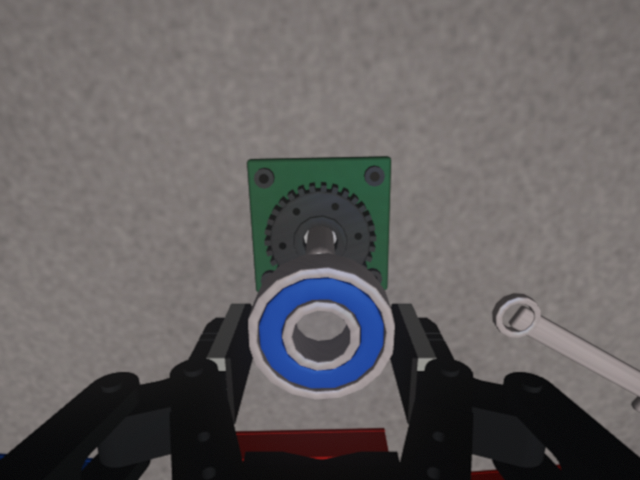

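The bearing is held level and the gear is left on the shaft. Next I go over the large red tray.

Request:
step_arm:
  increments:
    - {"x":-0.12,"y":2.29,"z":0,"wx":0,"wy":0,"wz":0,"gripper":4.5}
    - {"x":-0.12,"y":2.29,"z":0,"wx":0,"wy":0,"wz":0,"gripper":4.5}
    - {"x":-0.12,"y":2.29,"z":0,"wx":0,"wy":0,"wz":0,"gripper":4.5}
    - {"x":-0.12,"y":2.29,"z":0,"wx":0,"wy":0,"wz":0,"gripper":4.5}
    - {"x":-0.12,"y":2.29,"z":0,"wx":0,"wy":0,"wz":0,"gripper":4.5}
    - {"x":-0.12,"y":2.29,"z":0,"wx":0,"wy":0,"wz":0,"gripper":4.5}
    - {"x":-0.12,"y":2.29,"z":0,"wx":0,"wy":0,"wz":0,"gripper":4.5}
    - {"x":-0.12,"y":2.29,"z":0,"wx":0,"wy":0,"wz":0,"gripper":4.5}
    - {"x":-0.12,"y":2.29,"z":0,"wx":0,"wy":0,"wz":0,"gripper":4.5}
    - {"x":-0.12,"y":2.29,"z":0,"wx":0,"wy":0,"wz":0,"gripper":4.5}
    - {"x":0,"y":0,"z":0,"wx":0,"wy":0,"wz":0,"gripper":4.5}
    - {"x":0,"y":0,"z":0,"wx":0,"wy":0,"wz":0,"gripper":4.5}

```text
time_s: 23.0
position: [0.6508, 0.2212, 0.3031]
tool_rot: [[0.114, 0.993, -0.003], [0.993, -0.114, -0.0], [-0.001, -0.003, -1.0]]
ft_force: [-0.5, -0.3, -1.5]
grip_width: 0.0499
```

```bash
python3 look.py 13 wrist
```

```text
23.0 [0.6508 0.2212 0.3031] f [-0.5 -0.3 -1.5] w 0.0499
[[ 0.114  0.993 -0.003]
 [ 0.993 -0.114 -0.   ]
 [-0.001 -0.003 -1.   ]]
wrist cam [0.575 0.23  0.273] [ 0.3  -0.03 -0.95] 427.5708601382456
```

View pics/wrist13.png

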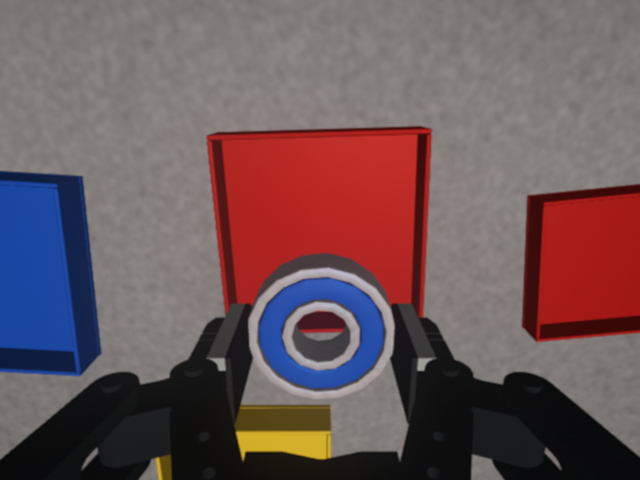

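The tray is centred: the near rim at (208,134)–(431,129) casts to x≈0.589, so the middle is about (0.652, 0.22). I lower the bearing.

Request:
step_arm:
  increments:
    - {"x":0,"y":0,"z":3,"wx":0,"wy":0,"wz":0,"gripper":4.5}
    - {"x":0,"y":0,"z":3,"wx":0,"wy":0,"wz":0,"gripper":4.5}
    - {"x":0,"y":0,"z":3,"wx":0,"wy":0,"wz":0,"gripper":4.5}
    - {"x":0,"y":0,"z":2,"wx":0,"wy":0,"wz":0,"gripper":4.5}
    - {"x":0,"y":0,"z":1,"wx":0,"wy":0,"wz":0,"gripper":4.5}
    - {"x":0,"y":0,"z":0.2,"wx":0,"wy":0,"wz":0,"gripper":4.5}
    - {"x":0,"y":0,"z":0,"wx":0,"wy":0,"wz":0,"gripper":4.5}
    - {"x":0,"y":0,"z":0,"wx":0,"wy":0,"wz":0,"gripper":4.5}
    - {"x":0,"y":0,"z":0,"wx":0,"wy":0,"wz":0,"gripper":4.5}

```text
time_s: 23.95
position: [0.651, 0.2213, 0.1839]
tool_rot: [[0.113, 0.994, 0.002], [0.994, -0.113, 0.0], [0.0, 0.002, -1.0]]
ft_force: [0.3, 0.2, -0.3]
grip_width: 0.05
```

Request:
step_arm:
  increments:
    - {"x":0,"y":0,"z":0.2,"wx":0,"wy":0,"wz":0,"gripper":4.5}
    - {"x":0,"y":0,"z":0.2,"wx":0,"wy":0,"wz":0,"gripper":4.5}
    - {"x":0,"y":0,"z":0.1,"wx":0,"wy":0,"wz":0,"gripper":4.5}
    - {"x":0,"y":0,"z":0,"wx":0,"wy":0,"wz":0,"gripper":4.5}
    - {"x":0,"y":0,"z":0,"wx":0,"wy":0,"wz":0,"gripper":4.5}

```text
time_s: 24.45
position: [0.6509, 0.2213, 0.179]
tool_rot: [[0.113, 0.994, 0.001], [0.994, -0.113, 0.0], [0.0, 0.001, -1.0]]
ft_force: [-3.7, -1.0, 7.0]
grip_width: 0.05
```

Contact at 7 N and the expected height. I release and rise.

Request:
step_arm:
  increments:
    - {"x":0,"y":0,"z":0,"wx":0,"wy":0,"wz":0,"gripper":6.4}
    - {"x":0,"y":0,"z":0,"wx":0,"wy":0,"wz":0,"gripper":6.4}
    - {"x":0,"y":0,"z":0,"wx":0,"wy":0,"wz":0,"gripper":6.4}
    - {"x":0,"y":0,"z":0,"wx":0,"wy":0,"wz":0,"gripper":6.4}
    - {"x":0,"y":0,"z":-0.5,"wx":0,"wy":0,"wz":0,"gripper":6.4}
    - {"x":0,"y":0,"z":-1.5,"wx":0,"wy":0,"wz":0,"gripper":6.4}
    - {"x":0,"y":0,"z":-3,"wx":0,"wy":0,"wz":0,"gripper":6.4}
    - {"x":0,"y":0,"z":-4,"wx":0,"wy":0,"wz":0,"gripper":7.8}
    - {"x":0,"y":0,"z":-3.5,"wx":0,"wy":0,"wz":0,"gripper":7.8}
    - {"x":0,"y":0,"z":0,"wx":0,"wy":0,"wz":0,"gripper":7.8}
    - {"x":0,"y":0,"z":0,"wx":0,"wy":0,"wz":0,"gripper":7.8}

```text
time_s: 25.55
position: [0.6506, 0.2212, 0.3043]
tool_rot: [[0.113, 0.994, 0.002], [0.994, -0.113, 0.0], [0.001, 0.002, -1.0]]
ft_force: [0.4, 0.9, -1.0]
grip_width: 0.0778
```

```bash
python3 look.py 14 wrist
python3 - <<'E'
from h import *
d=dict(np.load("pics/wrist14.npz")); H,S,V=hsv(d)
for c in blobs((H>105)&(H<125)&(S>120)&(abs(np.arange(640)-320)<90),300):
    w=ray(d,c.reshape(-1,2),.018)[:,:2]*1000; print("seal",cv2.boundingRect(c),cv2.minEnclosingCircle(w.astype(np.float32)))
for c in blobs(((H<6)|(H>174))&(S>150)&(abs(np.arange(640)-320)<150),3000): print("tray",cv2.boundingRect(c),rect(d,c,.003))
E
```

```text
25.55 [0.6506 0.2212 0.3043] f [ 0.4  0.9 -1. ] w 0.0778
[[ 0.113  0.994  0.002]
 [ 0.994 -0.113  0.   ]
 [ 0.001  0.002 -1.   ]]
wrist cam [0.575 0.23  0.273] [ 0.3  -0.03 -0.95] 427.5708601382456
seal (287, 198, 69, 65) ((650.5614624023438, 221.71705627441406), 21.47255516052246)
tray (207, 125, 223, 206) ((658.033203125, 220.7891845703125), (137.5015411376953, 138.78903198242188), 85.10787200927734)
```

The bearing is flat: seal radius 21.5 mm at z = 18 mm, near the tray's middle. Back for the gear.

Request:
step_arm:
  increments:
    - {"x":0.12,"y":-2.29,"z":0,"wx":0,"wy":0,"wz":0,"gripper":7.8}
    - {"x":0.12,"y":-2.29,"z":0,"wx":0,"wy":0,"wz":0,"gripper":7.8}
    - {"x":0.12,"y":-2.29,"z":0,"wx":0,"wy":0,"wz":0,"gripper":7.8}
    - {"x":0.12,"y":-2.29,"z":0,"wx":0,"wy":0,"wz":0,"gripper":7.8}
    - {"x":0.12,"y":-2.29,"z":0,"wx":0,"wy":0,"wz":0,"gripper":7.8}
    - {"x":0.12,"y":-2.29,"z":0,"wx":0,"wy":0,"wz":0,"gripper":7.8}
    - {"x":0.12,"y":-2.29,"z":0,"wx":0,"wy":0,"wz":0,"gripper":7.8}
    - {"x":0.12,"y":-2.29,"z":0,"wx":0,"wy":0,"wz":0,"gripper":7.8}
    - {"x":0.12,"y":-2.29,"z":0,"wx":0,"wy":0,"wz":0,"gripper":7.8}
    - {"x":0.12,"y":-2.29,"z":0,"wx":0,"wy":0,"wz":0,"gripper":7.8}
    - {"x":0,"y":0,"z":0,"wx":0,"wy":0,"wz":0,"gripper":7.8}
    - {"x":0,"y":0,"z":0,"wx":0,"wy":0,"wz":0,"gripper":7.8}

```text
time_s: 26.8
position: [0.4248, 0.2592, 0.3023]
tool_rot: [[0.113, 0.994, -0.001], [0.994, -0.113, -0.0], [-0.001, -0.001, -1.0]]
ft_force: [1.6, 1.1, -0.5]
grip_width: 0.0779
```

```bash
python3 look.py 15 wrist
python3 - <<'E'
from h import *
d=dict(np.load("pics/wrist15.npz")); H,S,V=hsv(d)
win=np.zeros(V.shape,bool); win[170:300,250:390]=1
for c in blobs(win&~((H>65)&(H<95)&(S>80)),1500):
    w=ray(d,c.reshape(-1,2),.034)[:,:2]*1000; print("gear",cv2.boundingRect(c),cv2.minEnclosingCircle(w.astype(np.float32)))
for c in blobs((H>65)&(H<95)&(S>80)&(V>30),2000): print("plate",rect(d,c,.008))
E
```

```text
26.8 [0.4248 0.2592 0.3023] f [ 1.6  1.1 -0.5] w 0.0779
[[ 0.113  0.994 -0.001]
 [ 0.994 -0.113 -0.   ]
 [-0.001 -0.001 -1.   ]]
wrist cam [0.349 0.268 0.272] [ 0.3  -0.03 -0.95] 427.5708601382456
gear (250, 184, 140, 116) ((434.9625244140625, 257.3846435546875), 50.1180305480957)
plate ((424.5888671875, 258.9381103515625), (88.08897399902344, 88.4701919555664), 84.62020111083984)
```

The plate fit puts the stand at the same centre; the gear mask merged with the background, but the last picture showed it concentric. I descend with 6 mm clearance each side and grip.

Request:
step_arm:
  increments:
    - {"x":0,"y":0,"z":3,"wx":0,"wy":0,"wz":0,"gripper":7.8}
    - {"x":0,"y":0,"z":3,"wx":0,"wy":0,"wz":0,"gripper":7.8}
    - {"x":0,"y":0,"z":2,"wx":0,"wy":0,"wz":0,"gripper":7.8}
    - {"x":0,"y":0,"z":1.5,"wx":0,"wy":0,"wz":0,"gripper":7.8}
    - {"x":0,"y":0,"z":1,"wx":0,"wy":0,"wz":0,"gripper":7.8}
    - {"x":0,"y":0,"z":0.45,"wx":0,"wy":0,"wz":0,"gripper":7.8}
    - {"x":0,"y":0,"z":0,"wx":0,"wy":0,"wz":0,"gripper":7.8}
    - {"x":0,"y":0,"z":0,"wx":0,"wy":0,"wz":0,"gripper":7.8}
    - {"x":0,"y":0,"z":0,"wx":0,"wy":0,"wz":0,"gripper":5.8}
    - {"x":0,"y":0,"z":0,"wx":0,"wy":0,"wz":0,"gripper":5.8}
    - {"x":0,"y":0,"z":0,"wx":0,"wy":0,"wz":0,"gripper":5.8}
    - {"x":0,"y":0,"z":0,"wx":0,"wy":0,"wz":0,"gripper":5.8}
    - {"x":0,"y":0,"z":0,"wx":0,"wy":0,"wz":0,"gripper":5.8}
  newtons: 60

```text
time_s: 28.15
position: [0.4249, 0.2593, 0.1944]
tool_rot: [[0.113, 0.994, 0.002], [0.994, -0.113, 0.001], [0.001, 0.002, -1.0]]
ft_force: [-0.9, -0.7, 8.6]
grip_width: 0.0622
```

Request:
step_arm:
  increments:
    - {"x":0,"y":0,"z":-0.3,"wx":0,"wy":0,"wz":0,"gripper":5.8}
    - {"x":0,"y":0,"z":-0.5,"wx":0,"wy":0,"wz":0,"gripper":5.8}
    - {"x":0,"y":0,"z":-1,"wx":0,"wy":0,"wz":0,"gripper":5.8}
    - {"x":0,"y":0,"z":-1.5,"wx":0,"wy":0,"wz":0,"gripper":5.8}
    - {"x":0,"y":0,"z":-2,"wx":0,"wy":0,"wz":0,"gripper":5.8}
    - {"x":0,"y":0,"z":-2.5,"wx":0,"wy":0,"wz":0,"gripper":5.8}
    - {"x":0,"y":0,"z":-2.2,"wx":0,"wy":0,"wz":0,"gripper":5.8}
    - {"x":0,"y":0,"z":-1,"wx":0,"wy":0,"wz":0,"gripper":5.8}
    - {"x":0,"y":0,"z":0,"wx":0,"wy":0,"wz":0,"gripper":5.8}
    - {"x":0,"y":0,"z":0,"wx":0,"wy":0,"wz":0,"gripper":5.8}

```text
time_s: 29.15
position: [0.4245, 0.2591, 0.3026]
tool_rot: [[0.114, 0.994, -0.001], [0.994, -0.114, -0.0], [-0.0, -0.001, -1.0]]
ft_force: [-0.3, -0.1, -2.6]
grip_width: 0.0619
```

```bash
python3 look.py 16 wrist
```

```text
29.15 [0.4245 0.2591 0.3026] f [-0.3 -0.1 -2.6] w 0.0619
[[ 0.114  0.994 -0.001]
 [ 0.994 -0.114 -0.   ]
 [-0.    -0.001 -1.   ]]
wrist cam [0.348 0.268 0.272] [ 0.3  -0.03 -0.95] 427.5708601382456
```

View pics/wrist16.png

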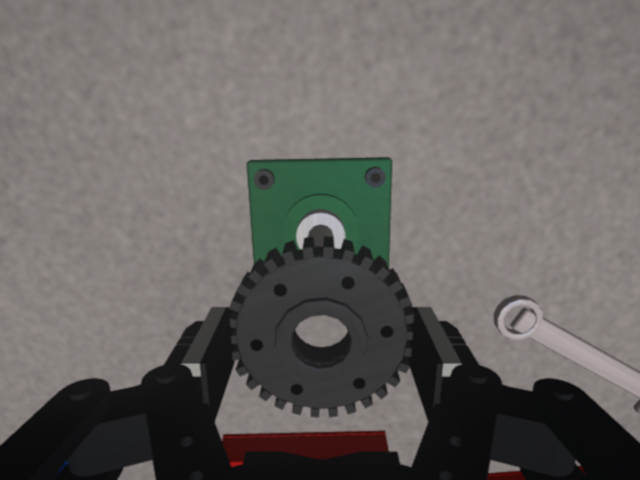

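The gear is held level. To the blue tray.

Request:
step_arm:
  increments:
    - {"x":-1.94,"y":2.13,"z":0,"wx":0,"wy":0,"wz":0,"gripper":5.8}
    - {"x":-1.94,"y":2.13,"z":0,"wx":0,"wy":0,"wz":0,"gripper":5.8}
    - {"x":-1.94,"y":2.13,"z":0,"wx":0,"wy":0,"wz":0,"gripper":5.8}
    - {"x":-1.94,"y":2.13,"z":0,"wx":0,"wy":0,"wz":0,"gripper":5.8}
    - {"x":-1.94,"y":2.13,"z":0,"wx":0,"wy":0,"wz":0,"gripper":5.8}
    - {"x":-1.94,"y":2.13,"z":0,"wx":0,"wy":0,"wz":0,"gripper":5.8}
    - {"x":-1.94,"y":2.13,"z":0,"wx":0,"wy":0,"wz":0,"gripper":5.8}
    - {"x":-1.94,"y":2.13,"z":0,"wx":0,"wy":0,"wz":0,"gripper":5.8}
    - {"x":-1.94,"y":2.13,"z":0,"wx":0,"wy":0,"wz":0,"gripper":5.8}
    - {"x":-1.94,"y":2.13,"z":0,"wx":0,"wy":0,"wz":0,"gripper":5.8}
    - {"x":-1.94,"y":2.13,"z":0,"wx":0,"wy":0,"wz":0,"gripper":5.8}
    - {"x":-1.94,"y":2.13,"z":0,"wx":0,"wy":0,"wz":0,"gripper":5.8}
    - {"x":0,"y":0,"z":0,"wx":0,"wy":0,"wz":0,"gripper":5.8}
    - {"x":0,"y":0,"z":0,"wx":0,"wy":0,"wz":0,"gripper":5.8}

```text
time_s: 30.6
position: [0.6522, -0.0014, 0.3015]
tool_rot: [[0.114, 0.993, -0.003], [0.993, -0.114, 0.001], [0.0, -0.003, -1.0]]
ft_force: [-0.6, 0.5, -1.7]
grip_width: 0.0624
```

```bash
python3 look.py 17 wrist
python3 - <<'E'
from h import *
d=dict(np.load("pics/wrist17.npz")); H,S,V=hsv(d)
for c in blobs((H>105)&(H<125)&(S>120)&(V>20)&(np.arange(480)[:,None]<300),3000):
    h=cv2.convexHull(c).reshape(-1,2); tl=h[np.argmin(h.sum(1))]; tr=h[np.argmax(h[:,0]-h[:,1])]
    print(cv2.boundingRect(c),tl,tr,ray(d,[tl,tr],.028).round(4))
E
```

```text
30.6 [ 0.6522 -0.0014  0.3015] f [-0.6  0.5 -1.7] w 0.0624
[[ 0.114  0.993 -0.003]
 [ 0.993 -0.114  0.001]
 [ 0.    -0.003 -1.   ]]
wrist cam [0.576 0.008 0.271] [ 0.3  -0.03 -0.95] 427.5708601382456
(210, 121, 234, 179) [210 122] [442 136] [[ 0.5782 -0.0537  0.028 ]
 [ 0.6002  0.0725  0.028 ]]
```

The near rim is 128 mm long (given 130), which puts the tray centre at (0.653, -0.002). I'm right above it, so I lower the gear.

Request:
step_arm:
  increments:
    - {"x":0,"y":0.1,"z":3,"wx":0,"wy":0,"wz":0,"gripper":5.8}
    - {"x":0,"y":0,"z":3,"wx":0,"wy":0,"wz":0,"gripper":5.8}
    - {"x":0,"y":0,"z":3,"wx":0,"wy":0,"wz":0,"gripper":5.8}
    - {"x":0,"y":0,"z":2,"wx":0,"wy":0,"wz":0,"gripper":5.8}
    - {"x":0,"y":0,"z":1,"wx":0,"wy":0,"wz":0,"gripper":5.8}
    - {"x":0,"y":0,"z":0.3,"wx":0,"wy":0,"wz":0,"gripper":5.8}
    - {"x":0,"y":0,"z":0,"wx":0,"wy":0,"wz":0,"gripper":5.8}
    - {"x":0,"y":0,"z":0,"wx":0,"wy":0,"wz":0,"gripper":5.8}
    - {"x":0,"y":0,"z":0,"wx":0,"wy":0,"wz":0,"gripper":5.8}

```text
time_s: 31.55
position: [0.6534, -0.0012, 0.1813]
tool_rot: [[0.113, 0.994, 0.002], [0.994, -0.113, -0.0], [-0.0, 0.002, -1.0]]
ft_force: [-0.2, 0.3, -2.5]
grip_width: 0.062
```

Request:
step_arm:
  increments:
    - {"x":0,"y":0,"z":0.2,"wx":0,"wy":0,"wz":0,"gripper":5.8}
    - {"x":0,"y":0,"z":0.2,"wx":0,"wy":0,"wz":0,"gripper":5.8}
    - {"x":0,"y":0,"z":0.1,"wx":0,"wy":0,"wz":0,"gripper":5.8}
    - {"x":0,"y":0,"z":0,"wx":0,"wy":0,"wz":0,"gripper":5.8}
    - {"x":0,"y":0,"z":0,"wx":0,"wy":0,"wz":0,"gripper":5.8}

```text
time_s: 32.05
position: [0.6532, -0.0013, 0.1758]
tool_rot: [[0.114, 0.994, 0.0], [0.994, -0.114, -0.0], [-0.0, 0.0, -1.0]]
ft_force: [-2.0, 0.1, 4.4]
grip_width: 0.0624
```

Touchdown. I release to 78 mm and rise.

Request:
step_arm:
  increments:
    - {"x":0,"y":0,"z":0,"wx":0,"wy":0,"wz":0,"gripper":7.8}
    - {"x":0,"y":0,"z":0,"wx":0,"wy":0,"wz":0,"gripper":7.8}
    - {"x":0,"y":0,"z":0,"wx":0,"wy":0,"wz":0,"gripper":7.8}
    - {"x":0,"y":0,"z":0,"wx":0,"wy":0,"wz":0,"gripper":7.8}
    - {"x":0,"y":0,"z":-0.5,"wx":0,"wy":0,"wz":0,"gripper":7.8}
    - {"x":0,"y":0,"z":-1.5,"wx":0,"wy":0,"wz":0,"gripper":7.8}
    - {"x":0,"y":0,"z":-3,"wx":0,"wy":0,"wz":0,"gripper":7.8}
    - {"x":0,"y":0,"z":-4,"wx":0,"wy":0,"wz":0,"gripper":7.8}
    - {"x":0,"y":0,"z":-4,"wx":0,"wy":0,"wz":0,"gripper":7.8}
    - {"x":0,"y":0,"z":0,"wx":0,"wy":0,"wz":0,"gripper":7.8}
    - {"x":0,"y":0,"z":0,"wx":0,"wy":0,"wz":0,"gripper":7.8}

```text
time_s: 33.15
position: [0.653, -0.0012, 0.3071]
tool_rot: [[0.114, 0.994, 0.003], [0.994, -0.114, -0.001], [-0.0, 0.003, -1.0]]
ft_force: [-0.4, -0.7, -0.8]
grip_width: 0.0778
```

```bash
python3 look.py 18 wrist scene
python3 - <<'E'
from h import *
a=cv2.imread("pics/wrist18.png")[60:420,120:520]; b=cv2.imread("pics/scene18.png")[60:420,130:530]
cv2.imwrite("pics/end.png",np.hstack([a,b]))
for f in("scene0","scene18"):
    d=dict(np.load(f"pics/{f}.npz")); H,S,V=hsv(d)
    print([cv2.minEnclosingCircle(c) for c in blobs((H>55)&(H<75)&(S>150)&(V>90))])
E
```

```text
33.15 [ 0.653  -0.0012  0.3071] f [-0.4 -0.7 -0.8] w 0.0778
[[ 0.114  0.994  0.003]
 [ 0.994 -0.114 -0.001]
 [-0.     0.003 -1.   ]]
wrist cam [0.577 0.008 0.276] [ 0.3  -0.03 -0.95] 427.5708601382456
scene cam [1.198 0.342 0.881] [-0.55 -0.28 -0.78] 543.8072188852166
[((331.0333251953125, 188.5), 15.041753768920898)]
[((331.48089599609375, 187.0923614501953), 14.807488441467285)]
```

View pics/end.png

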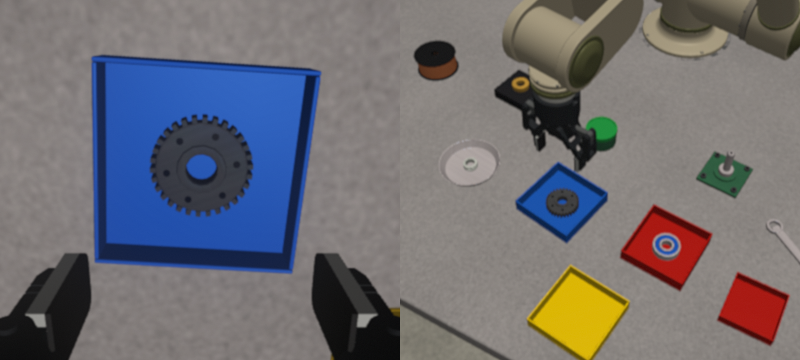

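All four parts lie flat in their places, the tin is where it was, and the arm is clear. I hand in the job.

```bash
python3 -c "
from rig import env
print(env.close_job())"
```

```text
the job is handed in; nothing more can be done
None
```

I stripped the spindle from the top down and handed the job in at about 33 s. The roll is in the steel dish, the bush on the granite plate, the bearing in the larger red tray and the gear in the blue wash tray. No verdict is reported on hand-in.

**Last checks:** The last pictures show all four parts flat and near the middle of their places. Circle fits put the bush and the bearing at the heights expected for lying flat. The arm was clear, with about 1 N on the wrist.

**Grease tin:** In the scene view its lid moved by about 1.5 px (3–4 mm at most), well within the limit. The gripper partly hid it in that view.

**Checks that failed or disagreed:**
- The first move was refused because every row needs all keys. Nothing moved.
- The grip width read 2–4 mm under the true diameters, and gripping showed 5–9 N upward on the tool; neither caused trouble.
- The colour mask for the gear on the stand merged with the background. I used the mounting plate's centre for that grasp instead.

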